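Plates from the drainer to the plate rack, in serving order

ROBOT

A 6-joint arm with a two-finger parallel gripper is mounted at the origin on a cart in front of the work surface, level with it; the furniture and walls round the work are solid. World frame = base frame: x ahead of the robot, y to its left, z up, the work surface at z = 0. Lengths are in m, angles in degrees, forces in N, time in s.
With the tool pointing down it reaches from about 0.375 to 0.9 m from the base axis. Payload 3.1 kg.
Tool frame: the origin (TCP) lies midway between the tips of the shut fingers; the grasp point (between the pads) lies 19 mm behind it; z points along the fingers, y is the line along which they close (so a half turn about z gives the same grasp; the last joint's range is limited). The gripper opens to 87 mm and grips with 3 to 60 N. Pads are 19 mm wide; open, the fingers measure 117 mm over their backs; the gripper's body (75 mm by 190 mm) begins 51 mm behind the grasp point.
Start: joints at [-78.524, 30.224, 82.088, -0, 67.689, -10.227], TCP at [0.231, -0.581, 0.223] pointing down, gripper open.
Joint ranges: [-176.69, 176.69], [-43.24, 126.21], [12.49, 139.97], [-82, 262], [0, 151.66], [-163.58, 163.58]. Speed limits (degrees/s): [159.86, 159.86, 180, 180, 180, 180].

INTERFACE

Orientations are given as a 3x3 rotation matrix whose columns are the frame's x, y, z axes.
In Python, from rig import bot gives the robot as it stands.
- The arm moves only by the tool tcp_steps, called as name([rows], argument=value, ...), one row to a line, values as JSON. Schema: {"type":"object","properties":{"increments":{"type":"array","items":{"type":"object","properties":{"tx":{"type":"number"},"ty":{"type":"number"},"tz":{"type":"number"},"ax":{"type":"number"},"ay":{"type":"number"},"az":{"type":"number"},"aperture":{"type":"number"}},"additionalProperties":false,"required":["aperture"]},"minItems":1,"maxItems":20},"only":{"type":"string"},"quiet":{"type":"boolean"},"lines":{"type":"string"}},"required":["increments"],"additionalProperties":false}. increments is a list of rows, 1 to 20 of them, each an object with the fields tx, ty, tz (the shift in units of 20 mm), ax, ay, az (a rotation vector in units of 10 degrees), aperture (the opening from 0.0 (shut) to 1.0 (fully open)); a field left out counts as zero (the opening has to be given); each row is the pose to reach, as a shift and turn from the pose commanded when the call began, along the tool's axes at that moment; what a row does not reach only later rows make up. A row lasts 1/10 s, in which the tool goes at most 0.05 m and 8.59 degrees, less where a joint would pass 70% of its speed; a pose out of reach is approached as far as the arm can. The fingers move at their own pace and stop on an object; the grip force is fixed at half the most. Time passes only in rows, so rows that do not move let the fingers close. The tool returns the time, the measured TCP pose, the force, the opening and the grip force at its end. only (a regular expression) keeps the lines of the reply that match it, lines (a string "A,B") keeps lines A to B, and quiet returns only ok. Input that does not fit is refused with a message, and nothing moves.
- bot.read_state(): the state, without advancing time (a new reading comes with each control period).
- bot.capture(name): name is "scene" or "top"; returns a dict with "color" (420x560x3 uint8, red, green, blue), "K" (3x3 intrinsics, pixels), "D" ([k1, k2, p1, p2, k3] as OpenCV has them; the pictures are not rectified), "view" (4x4, takes a point from world to camera coordinates). Camera axes: x right, y up, looking along -z (the intrinsics and any distortion apply to the point x, -y, -z); pixel columns grow to the right and rows downward; lengths in m; the calibration is good to about 2 mm. A picture is of the moment at which its call begins. There is no depth.
- bot.hand_in(): hands the job in; it is judged then, once.
The state is a dict: "time_s": time; "joint_positions": joint angles; "qvel": joint speeds; "tau": joint torques, N m; "position": TCP position; "tcp_rot": TCP orientation; "force": force on the tool from outside, world axes, zero at the start; "moment": the same for the moment, N m; "opening": opening from 0.0 (shut) to 1.0 (fully open); "grasp_force": force on a finger pad.
Only numpy, scipy, OpenCV 4.12 (cv2) and the standard library are available. Lean on these libraries where they do the work, as an engineer would, in place of code of your own. Each camera call takes 0.05 s, during which the arm holds its last target. There are 200 camera calls.

TASK

Four washed tasting plates stand on edge in the wire drainer in the order in which the courses will be served, with a small cork jar lid left to dry among them. Move them into the wooden plate rack, one to a slot, upright and fully seated, in the same left-to-right order as they stand now; the cork lid stays where it is in the drainer. Set the plates down rather than letting them drop, do not lay them on the worktop, and leave the salt shaker and the garlic behind the racks where they are.

Things in the scene. Friction and masses are not known exactly. Their poses are not given: they have to be found in the camera images.
- plate_104: small flat round white plate, 104 mm across, 10 mm thick, about 0.13 kg, on edge, upright or leaning up to 15 degrees. Origin in the middle of the disc; y = disc axis (through the thickness), turn about y free. Seated in any slot of either rack its origin is 68 mm and its top edge 120 mm above the worktop.
- plate_109: small flat round white plate, 109 mm across, 10 mm thick, about 0.14 kg, on edge, upright or leaning up to 15 degrees. Origin in the middle of the disc; y = disc axis (through the thickness), turn about y free. Seated in any slot of either rack its origin is 70 mm and its top edge 125 mm above the worktop.
- plate_114: small flat round white plate, 114 mm across, 10 mm thick, about 0.16 kg, on edge, upright or leaning up to 15 degrees. Origin in the middle of the disc; y = disc axis (through the thickness), turn about y free. Seated in any slot of either rack its origin is 73 mm and its top edge 130 mm above the worktop.
- plate_119: small flat round white plate, 119 mm across, 10 mm thick, about 0.17 kg, on edge, upright or leaning up to 15 degrees. Origin in the middle of the disc; y = disc axis (through the thickness), turn about y free. Seated in any slot of either rack its origin is 76 mm and its top edge 136 mm above the worktop.
- drainer: dish drainer: steel wire loops on a white tray, 104 x 252 x 67 mm, fixed; holds the plates and cork lid at the start. Origin: middle of the underside; x across it (away from the robot), y along the row (to the left). Five slots, middles at y = +96, +48, 0, -48, -96 mm, x = 0. In each a disc stands with its axis along y, centred by two round bars; tines between the slots reach 67 mm up.
- plate_rack: wooden plate rack, two comb-like boards, 96 x 206 x 67 mm, fixed; left or right of the drainer, roughly in line, about 256 mm between middles. Origin and axes as for the drainer. Four slots, y = +72, +24, -24, -72 mm. Bars at x = +-28 mm (tops 23 mm up) centre the plate; teeth at x = +-30 to 48 mm leave gaps of 26 mm at the mouth (60 mm up) tapering to 13 mm at the foot.
- salt_shaker: bystander: salt shaker with clear glass body and grey top, 44 mm across, 90 mm high, behind the drainer; origin at the middle of its underside
- garlic: bystander: garlic bulb, 56 mm across and high, behind the plate rack; origin at the middle of its underside
- cork_lid: bystander: round brown cork lid of a storage jar, 72 mm across, 10 mm thick, on edge in one of the drainer's slots among the plates, top edge 84 mm above the worktop; origin in the middle of the disc, y = disc axis

How it is judged (in metres and radians):
At the end, for the whole second after the job is handed in: The four plates fill the four rack slots in the left-to-right order they had in the drainer (so each is 0.212 to 0.306 m from its start), each within 20 mm of the slot along the row, 12 mm across it, 6 mm of seated height, axis within 0.35 rad of the rack's y, released and at rest (x of plate_104 in the frame of plate_rack between -0.012 and 0.012 m and (y of plate_104 in the frame of plate_rack between 0.052 and 0.092 m or y of plate_104 in the frame of plate_rack between 0.004 and 0.044 m or y of plate_104 in the frame of plate_rack between -0.044 and -0.004 m or y of plate_104 in the frame of plate_rack between -0.092 and -0.052 m) and height (world z) of plate_104 between 0.0616488 and 0.0736488 m and angle between the y axis of each of plate_104, plate_109, plate_114, plate_119 and the y axis of plate_rack, either way round below 0.35 rad and distance of plate_104 from where it was at the start of the episode between 0.212 and 0.306 m and linear speed of each of plate_104, plate_109, plate_114, plate_119 below 0.02 m/s and angular speed of each of plate_104, plate_109, plate_114, plate_119 below 0.2 rad/s and x of plate_109 in the frame of plate_rack between -0.012 and 0.012 m and (y of plate_109 in the frame of plate_rack between 0.052 and 0.092 m or y of plate_109 in the frame of plate_rack between 0.004 and 0.044 m or y of plate_109 in the frame of plate_rack between -0.044 and -0.004 m or y of plate_109 in the frame of plate_rack between -0.092 and -0.052 m) and height (world z) of plate_109 between 0.0645 and 0.0765 m and distance of plate_109 from where it was at the start of the episode between 0.212 and 0.306 m and x of plate_114 in the frame of plate_rack between -0.012 and 0.012 m and (y of plate_114 in the frame of plate_rack between 0.052 and 0.092 m or y of plate_114 in the frame of plate_rack between 0.004 and 0.044 m or y of plate_114 in the frame of plate_rack between -0.044 and -0.004 m or y of plate_114 in the frame of plate_rack between -0.092 and -0.052 m) and height (world z) of plate_114 between 0.0673173 and 0.0793173 m and distance of plate_114 from where it was at the start of the episode between 0.212 and 0.306 m and x of plate_119 in the frame of plate_rack between -0.012 and 0.012 m and (y of plate_119 in the frame of plate_rack between 0.052 and 0.092 m or y of plate_119 in the frame of plate_rack between 0.004 and 0.044 m or y of plate_119 in the frame of plate_rack between -0.044 and -0.004 m or y of plate_119 in the frame of plate_rack between -0.092 and -0.052 m) and height (world z) of plate_119 between 0.0701055 and 0.0821055 m and distance of plate_119 from where it was at the start of the episode between 0.212 and 0.306 m); the robot touches nothing.
It fails at once if the cork lid, salt shaker or garlic is pushed more than 3 cm from its place (distance of any of salt_shaker, garlic, cork_lid from where it was at the start of the episode above 0.03 m).
It fails at once if a plate is let fall (faster than 0.7 m/s with no finger touching it) ((linear speed of plate_104 above 0.7 m/s and contact force between the fingers and plate_104 below 0.1 N) or (linear speed of plate_109 above 0.7 m/s and contact force between the fingers and plate_109 below 0.1 N) or (linear speed of plate_114 above 0.7 m/s and contact force between the fingers and plate_114 below 0.1 N) or (linear speed of plate_119 above 0.7 m/s and contact force between the fingers and plate_119 below 0.1 N)).
It fails at once if a plate is laid on the worktop (height (world z) of any of plate_104, plate_109, plate_114, plate_119 below 0.035 m).
It also fails if it takes over 96 s, if anything falls off the work surface, if the arm or the gripper's body presses on something with over 40 N, if the wrist force passes 120 N, or if a joint passes its speed limit or range.

## Working session

There is one attempt and no reset: what is moved stays moved. The work goes in short steps, Python scripts to look and compute and a tool call to move; the robot and the scene stay as the last step left them, time stands still between calls to the robot, and variables do not carry over. Pictures are saved under pics/ and viewed, at most 14 in all, crops included, and the job is handed in when it is done.

```bash
ls; mkdir -p pics
```

Run:
```python
from rig import bot
import cv2,numpy as np
for n in("scene","top"):
    c=bot.capture(n); cv2.imwrite(f"pics/{n}0.png",c["color"][:,:,::-1]); np.savez(f"{n}.npz",**{k:np.array(c[k]) for k in("K","D","view","color")})
    print(np.linalg.inv(c["view"])[:3].round(3).tolist(),np.array(c["K"]).round(1).tolist(),c["D"])
s=bot.read_state();print(s["position"],np.array(s["tcp_rot"]).round(3).tolist(),s["time_s"])
```

```text
pics
rig.py
[[-0.611, 0.506, -0.609, -0.087], [-0.792, -0.4, 0.461, 0.373], [-0.011, 0.764, 0.645, 0.741]] [[485.3, 0.0, 274.1], [0.0, 485.3, 206.4], [0.0, 0.0, 1.0]] [-0.09504923  0.          0.          0.          0.        ]
[[0.148, 0.969, -0.197, 0.382], [-0.989, 0.145, -0.032, -0.114], [-0.003, 0.2, 0.98, 0.924]] [[389.8, 0.0, 281.8], [0.0, 389.8, 210.3], [0.0, 0.0, 1.0]] [0.01803601 0.         0.         0.         0.        ]
[ 0.23103971 -0.58001697  0.22165245] [[0.929, 0.37, -0.0], [0.37, -0.929, 0.002], [0.0, -0.002, -1.0]] 0.1
```

View pics/scene0.png

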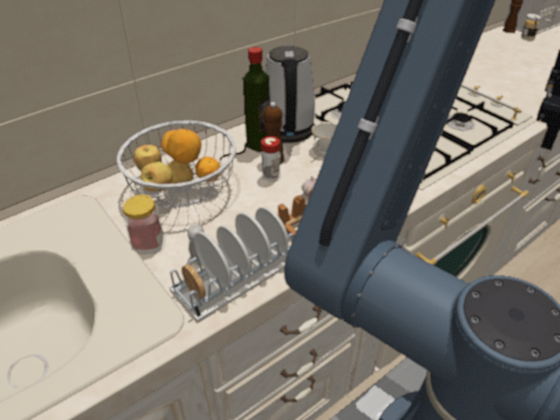

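View pics/top0.png

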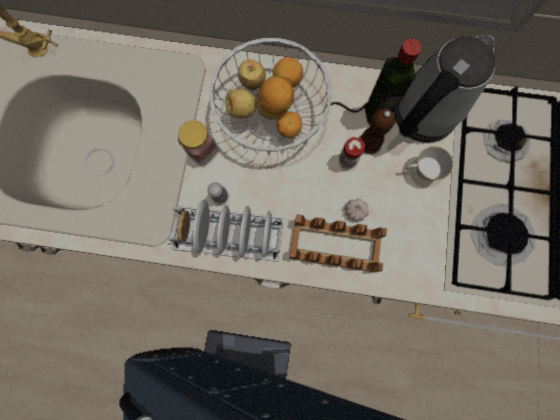

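The cork lid is in the leftmost drainer slot (about 183,226 in the top picture). The plates are at columns 202, 223, 245 and 266, and the empty rack is to the right at 290–385 × 215–270. I'll enlarge this area.

Run:
```python
import cv2
a=cv2.imread("pics/top0.png")
cv2.imwrite("pics/c1.png",cv2.resize(a[185:275,165:285],None,fx=6.5,fy=6.5,interpolation=cv2.INTER_CUBIC))
cv2.imwrite("pics/c2.png",cv2.resize(a[195:280,280:395],None,fx=6.5,fy=6.5,interpolation=cv2.INTER_CUBIC))
```

```text
(no output)
```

View pics/c1.png

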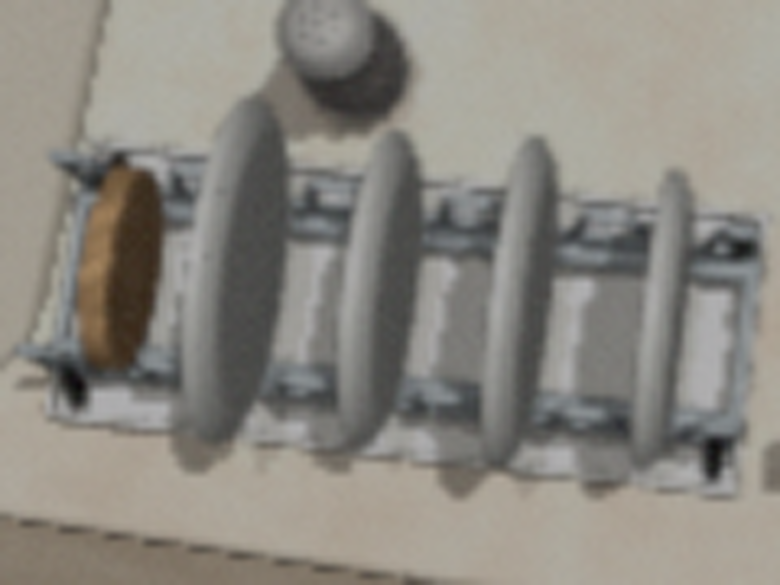

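View pics/c2.png

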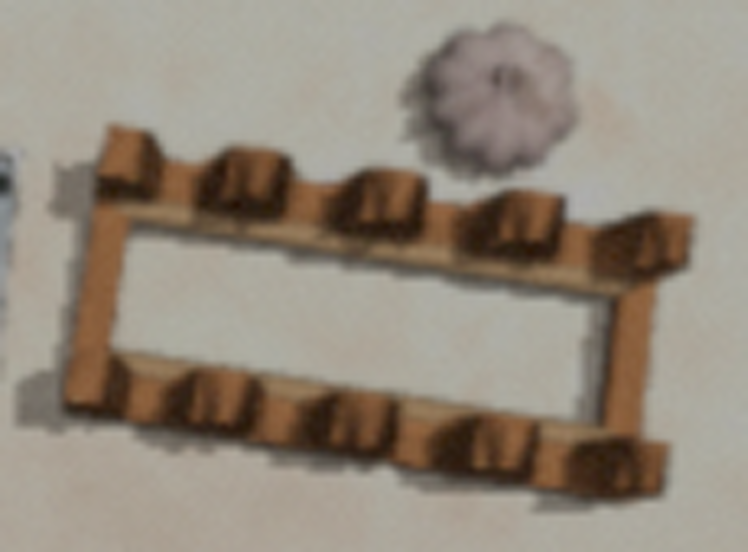

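The four plates run from about (235,270) to (665,315) in the crop. The left one looks biggest and leans most, and the cork is at (120,265). The rack's tooth-top corners are near (110,125), (693,215), (665,495) and (65,405) in the second crop. I'll fit both racks and the plates next.

Create h.py:
```python
import numpy as np,cv2
from scipy.optimize import least_squares
def cam(n):
    d=np.load(n+".npz"); return d
def proj(d,P):
    P=np.atleast_2d(P); c=(d["view"]@np.c_[P,np.ones(len(P))].T).T[:,:3]*[1,-1,-1]
    return cv2.projectPoints(c,np.zeros(3),np.zeros(3),d["K"],d["D"])[0][:,0]
def ray(d,uv,z):
    uv=np.atleast_2d(np.float64(uv)); n=cv2.undistortPoints(uv[:,None],d["K"],d["D"])[:,0]
    M=np.linalg.inv(d["view"]); r=np.c_[n[:,0],-n[:,1],-np.ones(len(n))]@M[:3,:3].T; o=M[:3,3]
    return o+r*((z-o[2])/r[:,2])[:,None]
def uncrop(p,x0,y0,f=6.5): return (np.array(p,float)+.5)/f-.5+[x0,y0]
def fr(p): # x,y,yaw -> T
    c,s=np.cos(p[2]),np.sin(p[2]); return np.array([[c,-s,0,p[0]],[s,c,0,p[1]],[0,0,1,0]])
def tf(p,X): X=np.atleast_2d(X); return X@fr(p)[:,:3].T+fr(p)[:,3]
```

Run:
```python
from h import *
d=cam("top")
# rack: tooth tops corners TL,TR,BR,BL   image-up = +x, image-left=+y
uv=uncrop([(110,125),(693,215),(665,495),(65,405)],280,195)
L=[[48,103],[48,-103],[-48,-103],[-48,103]]
for z in(.060,.067):
  X=np.c_[np.array(L)/1000,[z]*4]
  r=least_squares(lambda p:(proj(d,tf(p,X))-uv).ravel(),[.6,-.2,0]); print("rack",z,r.x,r.fun.round(1))
# drainer tray
uv2=uncrop([(75,150),(762,215),(735,495),(48,418)],165,185)
for z in (0,.008,.015):
  X=np.c_[np.array([[52,126],[52,-126],[-52,-126],[-52,126]])/1000,[z]*4]
  r=least_squares(lambda p:(proj(d,tf(p,X))-uv2).ravel(),[.6,.1,0]); print("dr",z,r.x,r.fun.round(1))
ends=[[(258,95),(205,440)],[(400,130),(350,450)],[(535,135),(495,462)],[(675,168),(648,465)]]
for (a,b) in ends:
  for z in(.07,.08):
    w=ray(d,uncrop([a,b],165,185),z); print(z,w.mean(0).round(4),np.linalg.norm(w[0]-w[1]).round(4),np.degrees(np.arctan2(*(w[0]-w[1])[[1,0]])).round(1))
```

```text
rack 0.06 [ 0.50303054 -0.22073371 -0.00410637] [-0.9  0.3  0.6  0.2  0.6  0.  -0.3 -0.6]
rack 0.067 [ 0.50208531 -0.21985466 -0.00396342] [-1.2  0.1  1.   0.1  0.9  0.2 -0.7 -0.5]
dr 0 [0.49233119 0.03781812 0.04972919] [ 1.8 -0.4 -0.4 -0.4 -0.6 -0.3 -0.8  1.1]
dr 0.008 [0.49142365 0.03651439 0.04953859] [ 1.4 -0.7  0.1 -0.5 -0.2 -0.  -1.3  1.2]
dr 0.015 [0.4906302 0.0353738 0.049369 ] [ 1.  -0.9  0.5 -0.7  0.2  0.2 -1.7  1.3]
0.07 [0.4931 0.0877 0.07  ] 0.1199 2.3
0.08 [0.4918 0.0854 0.08  ] 0.1185 2.3
0.07 [0.4926 0.038  0.07  ] 0.111 1.5
0.08 [0.4913 0.0362 0.08  ] 0.1097 1.5
0.07 [ 0.4968 -0.0097  0.07  ] 0.113 2.7
0.08 [ 0.4954 -0.0109  0.08  ] 0.1117 2.7
0.07 [ 0.4979 -0.06    0.07  ] 0.1021 3.8
0.08 [ 0.4965 -0.0606  0.08  ] 0.101 3.8
```

Add to h.py:
```python
def disc(c,lean,yaw,R,h=.005,n=180):
    t=np.linspace(0,2*np.pi,n,endpoint=False); P=np.concatenate([np.c_[R*np.cos(t),0*t+s*h,R*np.sin(t)] for s in(-1,1)])
    cl,sl=np.cos(lean),np.sin(lean); Rx=np.array([[1,0,0],[0,cl,-sl],[0,sl,cl]])
    return P@Rx.T@fr([0,0,yaw])[:,:3].T+c
def rowx(poly,r):
    h=cv2.convexHull(poly.astype(np.float32))[:,0]; q=np.roll(h,-1,0); o=[]
    for a,b in zip(h,q):
        if (a[1]-r)*(b[1]-r)<0:o.append(a[0]+(b[0]-a[0])*(r-a[1])/(b[1]-a[1]))
    return [min(o),max(o)] if o else [0,0]
```

Run:
```python
from h import *
d=cam("top"); im=cv2.resize(cv2.imread("pics/top0.png")[185:275,165:285],None,fx=6.5,fy=6.5,interpolation=cv2.INTER_CUBIC)
mm=[(.119,.076,270,193,283,(258,95),(205,440)),(.109,.070,290,343,416,(400,130),(350,450)),(.114,.073,300,488,552,(535,135),(495,462)),(.104,.068,315,641,688,(675,168),(648,465))]
for D,zc,row,l,r,e1,e2 in mm:
    m=[uncrop((l,row),165,185)[0],uncrop((r,row),165,185)[0]]; rr=uncrop((0,row),165,185)[1]
    ev=[uncrop(e1,165,185)[1],uncrop(e2,165,185)[1]]
    def f(p):
        q=proj(d,disc([p[0],p[1],zc],p[2],.0495,D/2)); return np.r_[np.array(rowx(q,rr))-m,q[:,1].min()-ev[0],q[:,1].max()-ev[1]]
    best=min((least_squares(f,[.495,ray(d,uncrop((.5*l+.5*r,row),165,185),zc)[0,1],s],diff_step=1e-3) for s in(-.2,0,.05,.2)),key=lambda r:r.cost)
    p=best.x; top=disc([p[0],p[1],zc],p[2],.0495,D/2); top=top[top[:,2]>top[:,2].max()-.012].mean(0)
    rel=fr([0,0,.0495])[:,:3].T@(np.array([p[0],p[1],0])-[.4915,.0365,0])
    print(D,p[:2].round(4),"lean",np.degrees(p[2]).round(1),best.fun.round(2),"rel",rel.round(4),"top",top.round(4))
    q=proj(d,disc([p[0],p[1],zc],p[2],.0495,D/2)); h=cv2.convexHull(q.astype(np.float32))[:,0]
    cv2.polylines(im,[(((h-[165,185]+.5)*6.5)-.5).astype(int)],True,(0,0,255),1)
cv2.imwrite("pics/f1.png",im)
```

```text
0.119 [0.4922 0.083 ] lean 3.1 [ 0.   -0.   -0.67  0.64] rel [0.003  0.0464 0.    ] top [0.4924 0.08   0.1314]
0.109 [0.4922 0.0372] lean 17.3 [-0.    0.   -0.15  0.15] rel [0.0008 0.0006 0.    ] top [0.493  0.0223 0.1185]
0.114 [ 0.4961 -0.0111] lean 12.3 [-0.01  0.01 -0.88  0.85] rel [ 0.0022 -0.0478  0.    ] top [ 0.4966 -0.0222  0.1249]
0.104 [ 0.4979 -0.0603] lean 6.5 [-0.    0.   -0.84  0.81] rel [ 0.0016 -0.097   0.    ] top [ 0.4981 -0.0657  0.116 ]
```

View pics/f1.png

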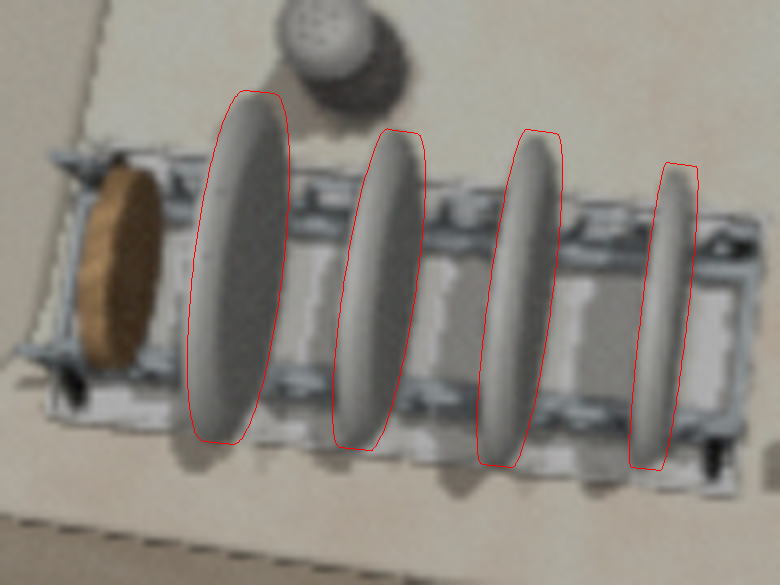

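Run:
```python
from h import *
out=[]
for n,x0,y0,w,h,f in(("top",165,185,120,90,5),("scene",165,200,130,115,5)):
    d=cam(n); im=cv2.resize(d["color"][y0:y0+h,x0:x0+w,::-1].copy(),None,fx=f,fy=f,interpolation=cv2.INTER_CUBIC)
    for D,zc,x,y in((.119,.076,.4922,.084),(.109,.07,.4922,.0365),(.114,.073,.496,-.0115),(.104,.068,.498,-.0600)):
        q=proj(d,disc([x,y,zc],0,.0495,D/2,.004))
        hh=cv2.convexHull(q.astype(np.float32))[:,0]
        cv2.polylines(im,[(((hh-[x0,y0]+.5)*f)-.5).astype(int)],True,(0,0,255),1)
    if n=="scene":
        cv2.imwrite("pics/f2.png",im)
    else: cv2.imwrite("pics/f3.png",im)
a,b=cv2.imread("pics/f3.png"),cv2.imread("pics/f2.png")
o=np.zeros((575,800,3),np.uint8); o[:576,:650]=b[:575]; cv2.imwrite("pics/f2.png",o)
```

```text
(no output)
```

View pics/f2.png

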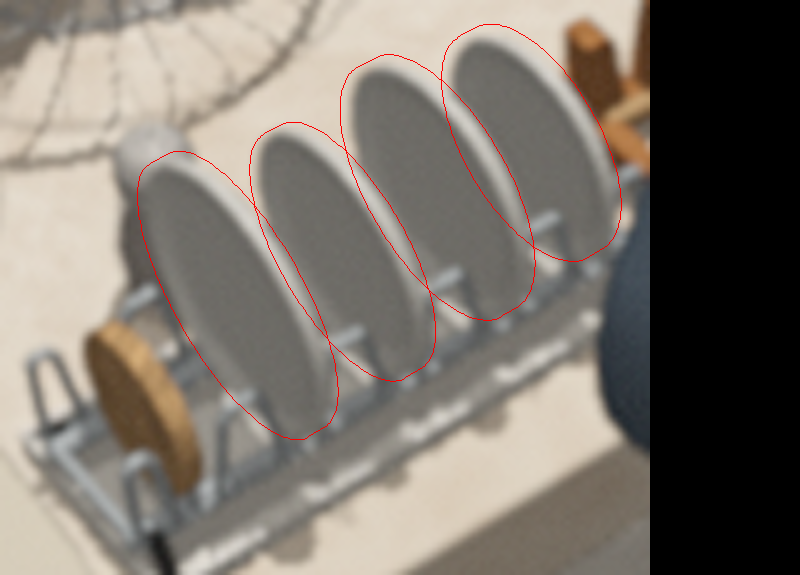

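View pics/f3.png

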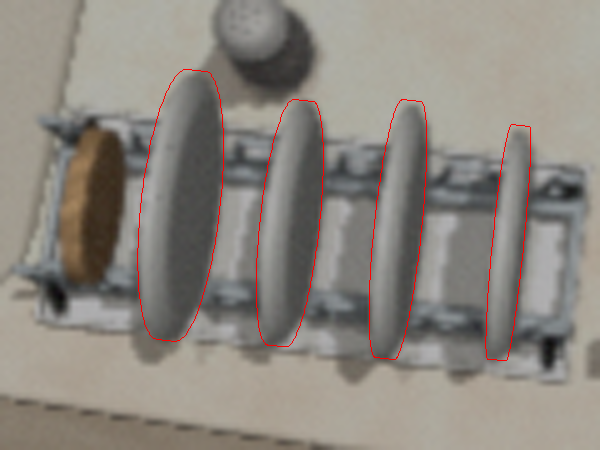

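All four plates stand upright, and the overlay fits. The left-to-right order is 119, 109, 114, 104. I'll work from right to left so each carried plate only passes over empty slots.

Create w.py:
```python
import sys,numpy as np
from rig import bot
from scipy.spatial.transform import Rotation as Rn
def to(a,*pts):
    s=bot.read_state(); R=np.array(s["tcp_rot"]); p=np.array(s["position"]); a=np.radians(a)
    T=np.array([[np.cos(a),np.sin(a),0],[np.sin(a),-np.cos(a),0],[0,0,-1.]])
    print("pos",p.round(4),"F",np.array(s["force"]).round(1),"op",round(float(s["opening"]),3),"t",s["time_s"],"rot",Rn.from_matrix(R.T@T).as_rotvec(degrees=True).round(2))
    for q in pts: print(q,"->",(R.T@(np.array(q)-p)).round(4))
v=[float(x) for x in sys.argv[1:]]; to(v[0],*[tuple(v[i:i+3]) for i in range(1,len(v),3)])
```

```bash
python3 w.py 2.84 .4983 -.0592 .2217
```

```text
pos [ 0.231  -0.58    0.2217] F [-0.7 -0.5  0.3] op 0.998 t 0.1 rot [-0.11 -0.   18.86]
(0.4983, -0.0592, 0.2217) -> [ 0.4409 -0.3851  0.0009]
```

The manual's scale: shifts go in units of 20 mm and turns go in units of 10 degrees. Converting my numbers, 0.33 m is 16.5, 0.441 m is 22.05, 18.86 degrees is 1.886.

tcp_steps([
  {"tx": 2,"ty": -1.75,"az": 0.2,"aperture": 0.33},
  {"tx": 4,"ty": -3.5,"az": 0.4,"aperture": 0.33},
  {"tx": 5.5,"ty": -5,"az": 0.6,"aperture": 0.33},
  {"tx": 7.5,"ty": -6.5,"az": 0.8,"aperture": 0.33},
  {"tx": 9.5,"ty": -8.25,"az": 1,"aperture": 0.33},
  {"tx": 11,"ty": -9.5,"az": 1.2,"aperture": 0.33},
  {"tx": 13,"ty": -11.25,"az": 1.4,"aperture": 0.33},
  {"tx": 15,"ty": -13,"az": 1.6,"aperture": 0.33},
  {"tx": 16.5,"ty": -14.5,"az": 1.8,"aperture": 0.33},
  {"tx": 18.5,"ty": -16,"az": 1.886,"aperture": 0.33},
  {"tx": 20.5,"ty": -17.75,"az": 1.886,"aperture": 0.33},
  {"tx": 22.05,"ty": -19.25,"az": 1.886,"aperture": 0.33},
  {"tx": 22.05,"ty": -19.25,"az": 1.886,"aperture": 0.33},
  {"tx": 22.05,"ty": -19.25,"az": 1.886,"aperture": 0.33},
  {"tx": 22.05,"ty": -19.25,"az": 1.886,"aperture": 0.33},
  {"tx": 22.05,"ty": -19.25,"az": 1.886,"aperture": 0.33},
  {"tx": 22.05,"ty": -19.25,"az": 1.886,"aperture": 0.33},
])

```text
time_s: 1.8
position: [0.4981, -0.0612, 0.2225]
tcp_rot: [[0.999, 0.047, -0.0], [0.047, -0.999, -0.0], [-0.0, 0.0, -1.0]]
force: [0.5, 0.1, 0.3]
opening: 0.331
grasp_force: 0.0
```

```bash
python3 w.py 2.84 .4983 -.0592 .085
```

```text
pos [ 0.4981 -0.0612  0.2225] F [0.5 0.1 0.3] op 0.331 t 1.8 rot [ 0.    0.01 -0.14]
(0.4983, -0.0592, 0.085) -> [ 0.0003 -0.002   0.1375]
```

tcp_steps([
  {"ty": -0.1,"tz": 1,"aperture": 0.33},
  {"ty": -0.1,"tz": 2.5,"aperture": 0.33},
  {"ty": -0.1,"tz": 4,"aperture": 0.33},
  {"ty": -0.1,"tz": 5,"aperture": 0.33},
  {"ty": -0.1,"tz": 6,"aperture": 0.33},
  {"ty": -0.1,"tz": 6.5,"aperture": 0.33},
  {"ty": -0.1,"tz": 6.875,"aperture": 0.33},
  {"ty": -0.1,"tz": 6.875,"aperture": 0.33},
  {"ty": -0.1,"tz": 6.875,"aperture": 0.33},
  {"ty": -0.1,"tz": 6.875,"aperture": 0.33},
  {"ty": -0.1,"tz": 6.875,"aperture": 0},
  {"ty": -0.1,"tz": 6.875,"aperture": 0},
  {"ty": -0.1,"tz": 6.875,"aperture": 0},
  {"ty": -0.1,"tz": 6.875,"aperture": 0},
  {"ty": -0.1,"tz": 6.875,"aperture": 0},
  {"ty": -0.1,"tz": 6.875,"aperture": 0},
])

```text
time_s: 3.4
position: [0.4987, -0.0583, 0.0852]
tcp_rot: [[0.999, 0.05, 0.001], [0.05, -0.999, -0.001], [0.001, 0.001, -1.0]]
force: [0.0, -2.2, 1.7]
opening: 0.111
grasp_force: 29.8
```

```bash
python3 w.py -0.2 .498 -.0592 .18 .5025 -.2923 .18 .5025 -.2923 .088
```

```text
pos [ 0.4987 -0.0583  0.0852] F [ 0.  -2.2  1.7] op 0.111 t 3.4 rot [ 0.04 -0.04  3.05]
(0.498, -0.0592, 0.18) -> [-0.0007  0.001  -0.0948]
(0.5025, -0.2923, 0.18) -> [-0.0078  0.234  -0.0946]
(0.5025, -0.2923, 0.088) -> [-0.0079  0.2339 -0.0026]
```

Lift & move in one call: rows.

tcp_steps([
  {"tz": -0.5,"aperture": 0},
  {"tz": -1.5,"aperture": 0},
  {"tz": -2.75,"aperture": 0},
  {"tz": -4,"aperture": 0},
  {"tz": -4.75,"aperture": 0},
  {"ty": 0.5,"tz": -4.75,"az": 0.05,"aperture": 0},
  {"tx": -0.05,"ty": 1.5,"tz": -4.75,"az": 0.1,"aperture": 0},
  {"tx": -0.1,"ty": 3,"tz": -4.75,"az": 0.2,"aperture": 0},
  {"tx": -0.15,"ty": 4.5,"tz": -4.75,"az": 0.3,"aperture": 0},
  {"tx": -0.2,"ty": 6,"tz": -4.75,"az": 0.3,"aperture": 0},
  {"tx": -0.25,"ty": 7.5,"tz": -4.75,"az": 0.3,"aperture": 0},
  {"tx": -0.3,"ty": 9,"tz": -4.75,"az": 0.3,"aperture": 0},
  {"tx": -0.35,"ty": 10.25,"tz": -4.75,"az": 0.3,"aperture": 0},
  {"tx": -0.4,"ty": 11.25,"tz": -4.75,"az": 0.3,"aperture": 0},
  {"tx": -0.4,"ty": 11.7,"tz": -4.75,"az": 0.3,"aperture": 0},
  {"tx": -0.4,"ty": 11.7,"tz": -4.75,"az": 0.3,"aperture": 0},
  {"tx": -0.4,"ty": 11.7,"tz": -4.75,"az": 0.3,"aperture": 0},
  {"tx": -0.4,"ty": 11.7,"tz": -4.75,"az": 0.3,"aperture": 0},
  {"tx": -0.4,"ty": 11.7,"tz": -4.75,"az": 0.3,"aperture": 0},
])

```text
time_s: 5.3
position: [0.502, -0.2907, 0.1801]
tcp_rot: [[1.0, -0.001, -0.0], [-0.001, -1.0, 0.001], [-0.0, -0.001, -1.0]]
force: [-0.6, 0.9, -1.6]
opening: 0.112
grasp_force: 29.9
```

```bash
python3 w.py -0.2 .5025 -.2923 .0852
```

Run:
```python
from h import *
from rig import bot
c=bot.capture("top"); cv2.imwrite("pics/t2.png",cv2.resize(c["color"][150:300,180:400,::-1],None,fx=3.6,fy=3.6,interpolation=cv2.INTER_CUBIC))
```

```text
pos [ 0.502  -0.2907  0.1801] F [-0.6  0.9 -1.6] op 0.112 t 5.3 rot [-0.03  0.02  0.12]
(0.5025, -0.2923, 0.0852) -> [0.0005 0.0016 0.0949]
```

View pics/t2.png

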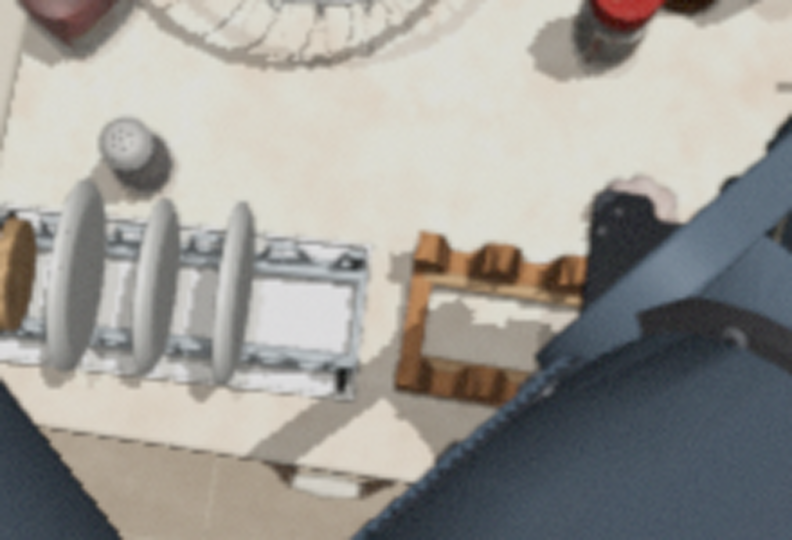

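The plate is held and clear, and the other three are undisturbed around (75–235, 280). The gripper hides the target slot, so I'll lower while watching the force.

In the tool's units: 0.092 m is 4.6, 0.09 m is 4.5.

tcp_steps([
  {"tx": 0.025,"ty": 0.08,"tz": 0.75,"aperture": 0},
  {"tx": 0.025,"ty": 0.08,"tz": 1.75,"aperture": 0},
  {"tx": 0.025,"ty": 0.08,"tz": 2.75,"aperture": 0},
  {"tx": 0.025,"ty": 0.08,"tz": 3.25,"aperture": 0},
  {"tx": 0.025,"ty": 0.08,"tz": 3.75,"aperture": 0},
  {"tx": 0.025,"ty": 0.08,"tz": 4.1,"aperture": 0},
  {"tx": 0.025,"ty": 0.08,"tz": 4.35,"aperture": 0},
  {"tx": 0.025,"ty": 0.08,"tz": 4.5,"aperture": 0},
  {"tx": 0.025,"ty": 0.08,"tz": 4.6,"aperture": 0},
  {"tx": 0.025,"ty": 0.08,"tz": 4.6,"aperture": 0},
])

```text
time_s: 6.35
position: [0.5026, -0.2937, 0.0881]
tcp_rot: [[1.0, -0.003, 0.0], [-0.003, -1.0, -0.0], [0.0, 0.0, -1.0]]
force: [-0.0, 0.4, -1.1]
opening: 0.114
grasp_force: 29.9
```

```bash
python3 w.py -0.2 .5025 -.2923 .0852
```

```text
pos [ 0.5026 -0.2937  0.0881] F [-0.   0.4 -1.1] op 0.114 t 6.35 rot [ 0.01 -0.01  0.04]
(0.5025, -0.2923, 0.0852) -> [-0.0001 -0.0014  0.0029]
```

In the tool's units: 0.003 m is 0.15, 0.002 m is 0.1.

tcp_steps([
  {"ty": -0.06,"tz": 0.05,"aperture": 0},
  {"ty": -0.06,"tz": 0.1,"aperture": 0},
  {"ty": -0.06,"tz": 0.15,"aperture": 0},
  {"ty": -0.06,"tz": 0.15,"aperture": 0},
  {"ty": -0.06,"tz": 0.15,"aperture": 0},
])

```text
time_s: 6.85
position: [0.503, -0.2926, 0.086]
tcp_rot: [[1.0, -0.003, 0.001], [-0.003, -1.0, -0.001], [0.001, 0.001, -1.0]]
force: [0.8, 0.2, 5.8]
opening: 0.115
grasp_force: 30.0
```

```bash
python3 w.py 0
```

```text
pos [ 0.503  -0.2926  0.086 ] F [0.8 0.2 5.8] op 0.115 t 6.85 rot [ 0.04 -0.07 -0.16]
```

tcp_steps([
  {"aperture": 0.15},
  {"aperture": 0.2},
  {"aperture": 0.28},
  {"aperture": 0.3},
  {"aperture": 0.3},
  {"aperture": 0.3},
  {"tz": -1,"aperture": 0.3},
  {"tz": -3,"aperture": 0.3},
  {"tz": -5,"aperture": 0.3},
  {"tz": -5,"aperture": 0.33},
  {"tz": -5,"aperture": 0.33},
])

```text
time_s: 7.95
position: [0.5029, -0.2927, 0.1861]
tcp_rot: [[1.0, -0.003, 0.002], [-0.003, -1.0, -0.002], [0.002, 0.002, -1.0]]
force: [-0.4, 0.2, -0.6]
opening: 0.325
grasp_force: 0.0
```

```bash
python3 w.py 2.84 .4959 -.0105 .185
```

```text
pos [ 0.5029 -0.2927  0.1861] F [-0.4  0.2 -0.6] op 0.325 t 7.95 rot [ 0.1  -0.11 -2.99]
(0.4959, -0.0105, 0.185) -> [-0.0078 -0.2822  0.0006]
```

In the tool's units: -0.282 m is -14.1, -0.26 m is -13, -3 degrees is -0.3.

tcp_steps([
  {"ty": -2,"aperture": 0.33},
  {"tx": -0.1,"ty": -4.25,"az": -0.1,"aperture": 0.33},
  {"tx": -0.2,"ty": -6.5,"az": -0.2,"aperture": 0.33},
  {"tx": -0.25,"ty": -8.75,"az": -0.3,"aperture": 0.33},
  {"tx": -0.3,"ty": -11,"az": -0.3,"aperture": 0.33},
  {"tx": -0.35,"ty": -13,"az": -0.3,"aperture": 0.33},
  {"tx": -0.4,"ty": -14.1,"az": -0.3,"aperture": 0.33},
  {"tx": -0.4,"ty": -14.1,"az": -0.3,"aperture": 0.33},
  {"tx": -0.4,"ty": -14.1,"az": -0.3,"aperture": 0.33},
  {"tx": -0.4,"ty": -14.1,"az": -0.3,"aperture": 0.33},
  {"tx": -0.4,"ty": -14.1,"az": -0.3,"aperture": 0.33},
])

```text
time_s: 9.05
position: [0.4954, -0.0116, 0.1847]
tcp_rot: [[0.999, 0.048, -0.001], [0.048, -0.999, -0.0], [-0.001, 0.0, -1.0]]
force: [0.4, -0.2, -0.6]
opening: 0.326
grasp_force: 0.0
```

```bash
python3 w.py 2.84 .4959 -.0105 .095
```

Run:
```python
from rig import bot
import cv2
c=bot.capture("top"); cv2.imwrite("pics/t3.png",cv2.resize(c["color"][150:300,180:400,::-1],None,fx=3.6,fy=3.6,interpolation=cv2.INTER_CUBIC))
```

```text
pos [ 0.4954 -0.0116  0.1847] F [ 0.4 -0.2 -0.6] op 0.326 t 9.05 rot [ 0.    0.03 -0.1 ]
(0.4959, -0.0105, 0.095) -> [ 0.0006 -0.001   0.0897]
```

View pics/t3.png

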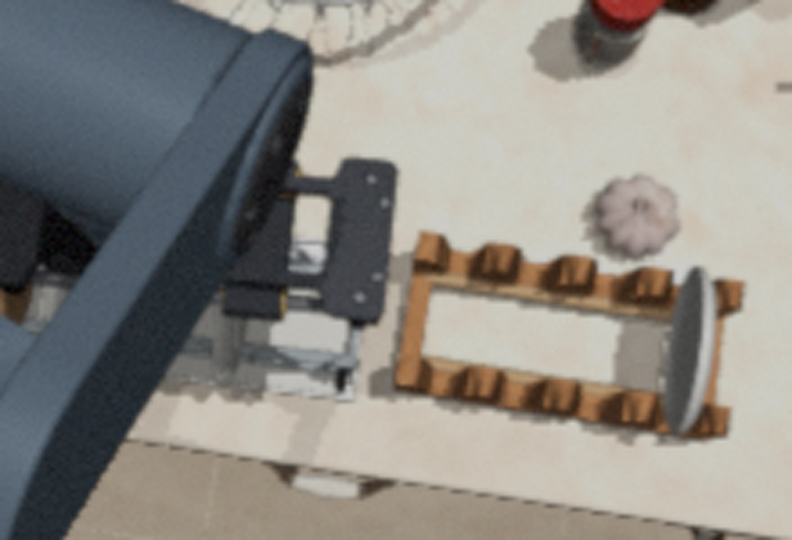

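Plate 104 stands in the rightmost rack slot at about (690,350), and the garlic is undisturbed at (640,215). Next is plate_114.

In the tool's units: 0.09 m is 4.5, 0.085 m is 4.25.

tcp_steps([
  {"tx": 0.025,"ty": -0.05,"tz": 1,"aperture": 0.33},
  {"tx": 0.025,"ty": -0.05,"tz": 2,"aperture": 0.33},
  {"tx": 0.025,"ty": -0.05,"tz": 3,"aperture": 0.33},
  {"tx": 0.025,"ty": -0.05,"tz": 3.75,"aperture": 0.33},
  {"tx": 0.025,"ty": -0.05,"tz": 4.25,"aperture": 0.33},
  {"tx": 0.025,"ty": -0.05,"tz": 4.5,"aperture": 0.33},
  {"tx": 0.025,"ty": -0.05,"tz": 4.5,"aperture": 0.33},
  {"tx": 0.025,"ty": -0.05,"tz": 4.5,"aperture": 0.33},
  {"tx": 0.025,"ty": -0.05,"tz": 4.5,"aperture": 0},
  {"tx": 0.025,"ty": -0.05,"tz": 4.5,"aperture": 0},
  {"tx": 0.025,"ty": -0.05,"tz": 4.5,"aperture": 0},
  {"tx": 0.025,"ty": -0.05,"tz": 4.5,"aperture": 0},
  {"tx": 0.025,"ty": -0.05,"tz": 4.5,"aperture": 0},
  {"tx": 0.025,"ty": -0.05,"tz": 4.5,"aperture": 0},
])

```text
time_s: 10.5
position: [0.4961, -0.0097, 0.0953]
tcp_rot: [[0.999, 0.05, 0.001], [0.05, -0.999, -0.001], [0.001, 0.001, -1.0]]
force: [-0.7, -2.5, 2.3]
opening: 0.11
grasp_force: 29.7
```

```bash
python3 w.py -0.2 .5028 -.2446 .18
```

```text
pos [ 0.4961 -0.0097  0.0953] F [-0.7 -2.5  2.3] op 0.11 t 10.5 rot [ 0.04 -0.05  3.05]
(0.5028, -0.2446, 0.18) -> [-0.0049  0.235  -0.0845]
```

tcp_steps([
  {"tz": -0.5,"aperture": 0},
  {"tz": -1.5,"aperture": 0},
  {"tz": -2.75,"aperture": 0},
  {"tz": -3.75,"aperture": 0},
  {"tz": -4.25,"aperture": 0},
  {"ty": 0.5,"tz": -4.25,"az": 0.05,"aperture": 0},
  {"tx": -0.05,"ty": 1.5,"tz": -4.25,"az": 0.1,"aperture": 0},
  {"tx": -0.1,"ty": 3,"tz": -4.25,"az": 0.2,"aperture": 0},
  {"tx": -0.15,"ty": 4.5,"tz": -4.25,"az": 0.3,"aperture": 0},
  {"tx": -0.15,"ty": 6,"tz": -4.25,"az": 0.3,"aperture": 0},
  {"tx": -0.2,"ty": 7.5,"tz": -4.25,"az": 0.3,"aperture": 0},
  {"tx": -0.25,"ty": 9,"tz": -4.25,"az": 0.3,"aperture": 0},
  {"tx": -0.25,"ty": 10.25,"tz": -4.25,"az": 0.3,"aperture": 0},
  {"tx": -0.25,"ty": 11.25,"tz": -4.25,"az": 0.3,"aperture": 0},
  {"tx": -0.25,"ty": 11.75,"tz": -4.25,"az": 0.3,"aperture": 0},
  {"tx": -0.25,"ty": 11.75,"tz": -4.25,"az": 0.3,"aperture": 0},
  {"tx": -0.25,"ty": 11.75,"tz": -4.25,"az": 0.3,"aperture": 0},
  {"tx": -0.25,"ty": 11.75,"tz": -4.25,"az": 0.3,"aperture": 0},
])

```text
time_s: 12.3
position: [0.5021, -0.2428, 0.1798]
tcp_rot: [[1.0, -0.002, -0.001], [-0.002, -1.0, 0.001], [-0.001, -0.001, -1.0]]
force: [-0.2, 0.5, -2.0]
opening: 0.115
grasp_force: 29.9
```

```bash
python3 w.py -0.2 .5028 -.2446 .0953
```

```text
pos [ 0.5021 -0.2428  0.1798] F [-0.2  0.5 -2. ] op 0.115 t 12.3 rot [-0.07  0.06  0.11]
(0.5028, -0.2446, 0.0953) -> [0.0008 0.0019 0.0845]
```

tcp_steps([
  {"tx": 0.025,"ty": 0.03,"tz": 0.75,"aperture": 0},
  {"tx": 0.025,"ty": 0.03,"tz": 1.75,"aperture": 0},
  {"tx": 0.025,"ty": 0.03,"tz": 2.5,"aperture": 0},
  {"tx": 0.025,"ty": 0.03,"tz": 3.1,"aperture": 0},
  {"tx": 0.025,"ty": 0.03,"tz": 3.6,"aperture": 0},
  {"tx": 0.025,"ty": 0.03,"tz": 3.9,"aperture": 0},
  {"tx": 0.025,"ty": 0.03,"tz": 4.05,"aperture": 0},
  {"tx": 0.025,"ty": 0.03,"tz": 4.15,"aperture": 0},
  {"tx": 0.025,"ty": 0.03,"tz": 4.2,"aperture": 0},
  {"tx": 0.025,"ty": 0.03,"tz": 4.225,"aperture": 0},
  {"tx": 0.025,"ty": 0.03,"tz": 4.225,"aperture": 0},
  {"tx": 0.025,"ty": 0.03,"tz": 4.225,"aperture": 0},
])

```text
time_s: 13.5
position: [0.5032, -0.2451, 0.096]
tcp_rot: [[1.0, -0.003, 0.001], [-0.003, -1.0, -0.001], [0.001, 0.001, -1.0]]
force: [0.1, 0.2, 1.4]
opening: 0.115
grasp_force: 29.9
```

```bash
python3 w.py -0.2 .5028 -.2446 .0953
```

```text
pos [ 0.5032 -0.2451  0.096 ] F [0.1 0.2 1.4] op 0.115 t 13.5 rot [ 0.03 -0.05  0.04]
(0.5028, -0.2446, 0.0953) -> [-0.0004 -0.0005  0.0007]
```

tcp_steps([
  {"aperture": 0.15},
  {"aperture": 0.2},
  {"aperture": 0.28},
  {"aperture": 0.3},
  {"aperture": 0.3},
  {"aperture": 0.3},
  {"tz": -1,"aperture": 0.3},
  {"tz": -3,"aperture": 0.3},
  {"tz": -4.75,"aperture": 0.3},
  {"tz": -4.75,"aperture": 0.33},
  {"tz": -4.75,"aperture": 0.33},
])

```text
time_s: 14.6
position: [0.5031, -0.245, 0.1913]
tcp_rot: [[1.0, -0.003, 0.001], [-0.003, -1.0, -0.001], [0.001, 0.001, -1.0]]
force: [-1.2, 0.9, -0.4]
opening: 0.325
grasp_force: 0.0
```

```bash
python3 w.py 2.84 .4938 .0375 .19
```

```text
pos [ 0.5031 -0.245   0.1913] F [-1.2  0.9 -0.4] op 0.325 t 14.6 rot [ 0.07 -0.08 -2.99]
(0.4938, 0.0375, 0.19) -> [-0.0101 -0.2825  0.001 ]
```

In the tool's units: -0.283 m is -14.15, -0.26 m is -13, -3 degrees is -0.3.

tcp_steps([
  {"ty": -2,"aperture": 0.33},
  {"tx": -0.1,"ty": -4.25,"az": -0.1,"aperture": 0.33},
  {"tx": -0.2,"ty": -6.5,"az": -0.2,"aperture": 0.33},
  {"tx": -0.3,"ty": -8.75,"az": -0.3,"aperture": 0.33},
  {"tx": -0.4,"ty": -11,"az": -0.3,"aperture": 0.33},
  {"tx": -0.5,"ty": -13,"az": -0.3,"aperture": 0.33},
  {"tx": -0.5,"ty": -14.15,"az": -0.3,"aperture": 0.33},
  {"tx": -0.5,"ty": -14.15,"az": -0.3,"aperture": 0.33},
  {"tx": -0.5,"ty": -14.15,"az": -0.3,"aperture": 0.33},
  {"tx": -0.5,"ty": -14.15,"az": -0.3,"aperture": 0.33},
  {"tx": -0.5,"ty": -14.15,"az": -0.3,"aperture": 0.33},
])

```text
time_s: 15.7
position: [0.4937, 0.037, 0.1901]
tcp_rot: [[0.999, 0.048, -0.001], [0.048, -0.999, -0.0], [-0.001, 0.0, -1.0]]
force: [-0.3, -0.4, -0.8]
opening: 0.336
grasp_force: 0.0
```

```bash
python3 w.py 2.84 .4938 .0375 .09
```

```text
pos [0.4937 0.037  0.1901] F [-0.3 -0.4 -0.8] op 0.336 t 15.7 rot [ 0.01  0.04 -0.1 ]
(0.4938, 0.0375, 0.09) -> [ 0.0002 -0.0005  0.1001]
```

In the tool's units: 0.1 m is 5, 0.095 m is 4.75.

tcp_steps([
  {"tz": 1,"aperture": 0.33},
  {"tz": 2.5,"aperture": 0.33},
  {"tz": 3.5,"aperture": 0.33},
  {"tz": 4.25,"aperture": 0.33},
  {"tz": 4.75,"aperture": 0.33},
  {"tz": 5,"aperture": 0.33},
  {"tz": 5,"aperture": 0.33},
  {"tz": 5,"aperture": 0.33},
  {"tz": 5,"aperture": 0},
  {"tz": 5,"aperture": 0},
  {"tz": 5,"aperture": 0},
  {"tz": 5,"aperture": 0},
  {"tz": 5,"aperture": 0},
  {"tz": 5,"aperture": 0},
])

```text
time_s: 17.1
position: [0.4941, 0.0378, 0.0909]
tcp_rot: [[0.999, 0.05, 0.001], [0.05, -0.999, -0.001], [0.001, 0.001, -1.0]]
force: [0.3, -3.1, 2.7]
opening: 0.112
grasp_force: 29.7
```

```bash
python3 w.py -0.2 .503 -.197 .18
```

```text
pos [0.4941 0.0378 0.0909] F [ 0.3 -3.1  2.7] op 0.112 t 17.1 rot [ 0.03 -0.05  3.06]
(0.503, -0.197, 0.18) -> [-0.0027  0.235  -0.089 ]
```

tcp_steps([
  {"tz": -0.5,"aperture": 0},
  {"tz": -1.5,"aperture": 0},
  {"tz": -2.75,"aperture": 0},
  {"tz": -3.75,"aperture": 0},
  {"tz": -4.45,"aperture": 0},
  {"ty": 0.5,"tz": -4.45,"az": 0.05,"aperture": 0},
  {"tx": -0.05,"ty": 1.5,"tz": -4.45,"az": 0.1,"aperture": 0},
  {"tx": -0.05,"ty": 3,"tz": -4.45,"az": 0.2,"aperture": 0},
  {"tx": -0.1,"ty": 4.5,"tz": -4.45,"az": 0.3,"aperture": 0},
  {"tx": -0.1,"ty": 6,"tz": -4.45,"az": 0.3,"aperture": 0},
  {"tx": -0.15,"ty": 7.5,"tz": -4.45,"az": 0.3,"aperture": 0},
  {"tx": -0.15,"ty": 9,"tz": -4.45,"az": 0.3,"aperture": 0},
  {"tx": -0.15,"ty": 10.25,"tz": -4.45,"az": 0.3,"aperture": 0},
  {"tx": -0.15,"ty": 11.25,"tz": -4.45,"az": 0.3,"aperture": 0},
  {"tx": -0.15,"ty": 11.75,"tz": -4.45,"az": 0.3,"aperture": 0},
  {"tx": -0.15,"ty": 11.75,"tz": -4.45,"az": 0.3,"aperture": 0},
  {"tx": -0.15,"ty": 11.75,"tz": -4.45,"az": 0.3,"aperture": 0},
  {"tx": -0.15,"ty": 11.75,"tz": -4.45,"az": 0.3,"aperture": 0},
])

```text
time_s: 18.9
position: [0.5018, -0.1954, 0.1792]
tcp_rot: [[1.0, -0.002, -0.001], [-0.002, -1.0, 0.001], [-0.001, -0.001, -1.0]]
force: [-0.5, 0.2, -1.9]
opening: 0.114
grasp_force: 29.9
```

```bash
python3 w.py -0.2 .503 -.197 .0909
```

```text
pos [ 0.5018 -0.1954  0.1792] F [-0.5  0.2 -1.9] op 0.114 t 18.9 rot [-0.07  0.07  0.09]
(0.503, -0.197, 0.0909) -> [0.0013 0.0017 0.0883]
```

tcp_steps([
  {"tx": 0.05,"ty": 0.025,"tz": 0.75,"aperture": 0},
  {"tx": 0.05,"ty": 0.025,"tz": 1.75,"aperture": 0},
  {"tx": 0.05,"ty": 0.025,"tz": 2.75,"aperture": 0},
  {"tx": 0.05,"ty": 0.025,"tz": 3.3,"aperture": 0},
  {"tx": 0.05,"ty": 0.025,"tz": 3.8,"aperture": 0},
  {"tx": 0.05,"ty": 0.025,"tz": 4.1,"aperture": 0},
  {"tx": 0.05,"ty": 0.025,"tz": 4.25,"aperture": 0},
  {"tx": 0.05,"ty": 0.025,"tz": 4.35,"aperture": 0},
  {"tx": 0.05,"ty": 0.025,"tz": 4.4,"aperture": 0},
  {"tx": 0.05,"ty": 0.025,"tz": 4.425,"aperture": 0},
  {"tx": 0.05,"ty": 0.025,"tz": 4.425,"aperture": 0},
  {"tx": 0.05,"ty": 0.025,"tz": 4.425,"aperture": 0},
])

```text
time_s: 20.1
position: [0.5036, -0.1974, 0.0914]
tcp_rot: [[1.0, -0.003, 0.001], [-0.003, -1.0, -0.0], [0.001, 0.0, -1.0]]
force: [-0.2, 0.5, -0.9]
opening: 0.112
grasp_force: 29.9
```

```bash
python3 w.py -0.2 .503 -.197 .0909
```

```text
pos [ 0.5036 -0.1974  0.0914] F [-0.2  0.5 -0.9] op 0.112 t 20.1 rot [ 0.03 -0.04  0.04]
(0.503, -0.197, 0.0909) -> [-0.0006 -0.0004  0.0005]
```

Half a millimetre above seat. I'll lower 1 mm more, release and retreat.

tcp_steps([
  {"tz": 0.025,"aperture": 0},
  {"tz": 0.05,"aperture": 0},
  {"tz": 0.05,"aperture": 0},
  {"tz": 0.05,"aperture": 0.15},
  {"tz": 0.05,"aperture": 0.2},
  {"tz": 0.05,"aperture": 0.28},
  {"tz": 0.05,"aperture": 0.3},
  {"tz": 0.05,"aperture": 0.3},
  {"tz": 0.05,"aperture": 0.3},
  {"tz": -1,"aperture": 0.3},
  {"tz": -3,"aperture": 0.3},
  {"tz": -5.25,"aperture": 0.3},
  {"tz": -5.25,"aperture": 0.33},
  {"tz": -5.25,"aperture": 0.33},
])

```text
time_s: 21.5
position: [0.5038, -0.1975, 0.1971]
tcp_rot: [[1.0, -0.003, 0.002], [-0.003, -1.0, -0.001], [0.002, 0.001, -1.0]]
force: [-0.5, 0.9, -1.1]
opening: 0.327
grasp_force: 0.0
```

```bash
python3 w.py 2.84 .4915 .0855 .197
```

```text
pos [ 0.5038 -0.1975  0.1971] F [-0.5  0.9 -1.1] op 0.327 t 21.5 rot [ 0.09 -0.13 -2.99]
(0.4915, 0.0855, 0.197) -> [-0.013  -0.2829 -0.0003]
```

In the tool's units: -0.283 m is -14.15, -0.26 m is -13, -3 degrees is -0.3.

tcp_steps([
  {"ty": -2,"aperture": 0.33},
  {"tx": -0.1,"ty": -4.25,"az": -0.1,"aperture": 0.33},
  {"tx": -0.25,"ty": -6.5,"az": -0.2,"aperture": 0.33},
  {"tx": -0.4,"ty": -8.75,"az": -0.3,"aperture": 0.33},
  {"tx": -0.5,"ty": -11,"az": -0.3,"aperture": 0.33},
  {"tx": -0.6,"ty": -13,"az": -0.3,"aperture": 0.33},
  {"tx": -0.65,"ty": -14.15,"az": -0.3,"aperture": 0.33},
  {"tx": -0.65,"ty": -14.15,"az": -0.3,"aperture": 0.33},
  {"tx": -0.65,"ty": -14.15,"az": -0.3,"aperture": 0.33},
  {"tx": -0.65,"ty": -14.15,"az": -0.3,"aperture": 0.33},
  {"tx": -0.65,"ty": -14.15,"az": -0.3,"aperture": 0.33},
])

```text
time_s: 22.6
position: [0.4911, 0.0846, 0.1956]
tcp_rot: [[0.999, 0.048, -0.001], [0.048, -0.999, -0.0], [-0.001, 0.0, -1.0]]
force: [0.3, -0.1, 0.2]
opening: 0.329
grasp_force: 0.0
```

```bash
python3 w.py 2.84 .4915 .0855 .101
```

Run:
```python
from rig import bot
import cv2
c=bot.capture("top"); cv2.imwrite("pics/t4.png",cv2.resize(c["color"][150:300,180:400,::-1],None,fx=3.6,fy=3.6,interpolation=cv2.INTER_CUBIC))
```

```text
pos [0.4911 0.0846 0.1956] F [ 0.3 -0.1  0.2] op 0.329 t 22.6 rot [ 0.01  0.05 -0.1 ]
(0.4915, 0.0855, 0.101) -> [ 0.0005 -0.0008  0.0946]
```

View pics/t4.png

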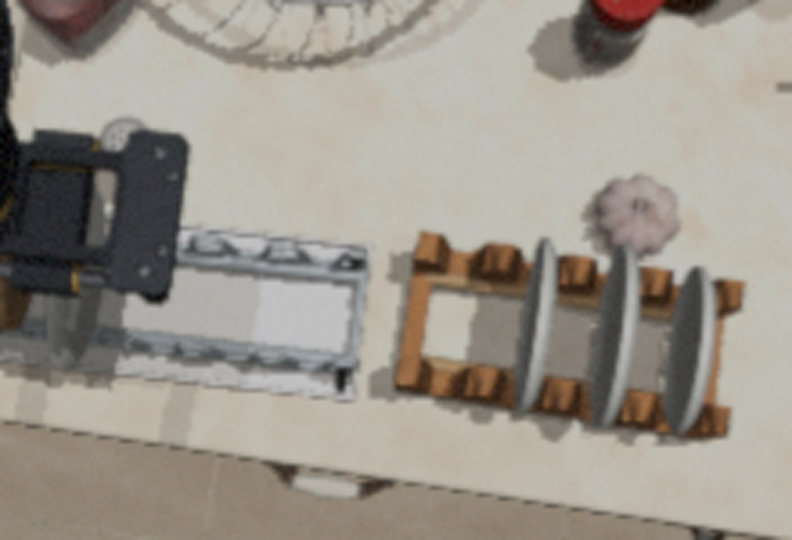

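Three plates stand upright in their slots at columns 535, 615 and 690, with the left slot free. Last is plate_119.

tcp_steps([
  {"ty": -0.025,"tz": 1,"aperture": 0.33},
  {"ty": -0.025,"tz": 2.25,"aperture": 0.33},
  {"ty": -0.025,"tz": 3.25,"aperture": 0.33},
  {"ty": -0.025,"tz": 4,"aperture": 0.33},
  {"ty": -0.025,"tz": 4.5,"aperture": 0.33},
  {"ty": -0.025,"tz": 4.725,"aperture": 0.33},
  {"ty": -0.025,"tz": 4.725,"aperture": 0.33},
  {"ty": -0.025,"tz": 4.725,"aperture": 0.33},
  {"ty": -0.025,"tz": 4.725,"aperture": 0},
  {"ty": -0.025,"tz": 4.725,"aperture": 0},
  {"ty": -0.025,"tz": 4.725,"aperture": 0},
  {"ty": -0.025,"tz": 4.725,"aperture": 0},
  {"ty": -0.025,"tz": 4.725,"aperture": 0},
  {"ty": -0.025,"tz": 4.725,"aperture": 0},
])

```text
time_s: 24.05
position: [0.4914, 0.086, 0.1019]
tcp_rot: [[0.999, 0.05, 0.001], [0.05, -0.999, -0.0], [0.001, 0.0, -1.0]]
force: [-0.2, -2.8, 3.5]
opening: 0.115
grasp_force: 29.7
```

```bash
python3 w.py -0.2 .503 -.149 .19
```

```text
pos [0.4914 0.086  0.1019] F [-0.2 -2.8  3.5] op 0.115 t 24.05 rot [ 0.03 -0.04  3.05]
(0.503, -0.149, 0.19) -> [-1.000e-04  2.354e-01 -8.800e-02]
```

tcp_steps([
  {"tz": -0.5,"aperture": 0},
  {"tz": -1.5,"aperture": 0},
  {"tz": -2.75,"aperture": 0},
  {"tz": -3.75,"aperture": 0},
  {"tz": -4.4,"aperture": 0},
  {"ty": 0.5,"tz": -4.4,"az": 0.05,"aperture": 0},
  {"ty": 1.5,"tz": -4.4,"az": 0.1,"aperture": 0},
  {"ty": 3,"tz": -4.4,"az": 0.2,"aperture": 0},
  {"ty": 4.5,"tz": -4.4,"az": 0.3,"aperture": 0},
  {"ty": 6,"tz": -4.4,"az": 0.3,"aperture": 0},
  {"ty": 7.5,"tz": -4.4,"az": 0.3,"aperture": 0},
  {"ty": 9,"tz": -4.4,"az": 0.3,"aperture": 0},
  {"ty": 10.25,"tz": -4.4,"az": 0.3,"aperture": 0},
  {"ty": 11.25,"tz": -4.4,"az": 0.3,"aperture": 0},
  {"ty": 11.75,"tz": -4.4,"az": 0.3,"aperture": 0},
  {"ty": 11.75,"tz": -4.4,"az": 0.3,"aperture": 0},
  {"ty": 11.75,"tz": -4.4,"az": 0.3,"aperture": 0},
  {"ty": 11.75,"tz": -4.4,"az": 0.3,"aperture": 0},
])

```text
time_s: 25.85
position: [0.5022, -0.1472, 0.1893]
tcp_rot: [[1.0, -0.002, -0.001], [-0.002, -1.0, 0.001], [-0.001, -0.001, -1.0]]
force: [1.0, 0.8, -2.2]
opening: 0.107
grasp_force: 29.9
```

```bash
python3 w.py -0.2 .503 -.149 .1019
```

```text
pos [ 0.5022 -0.1472  0.1893] F [ 1.   0.8 -2.2] op 0.107 t 25.85 rot [-0.06  0.06  0.1 ]
(0.503, -0.149, 0.1019) -> [0.0009 0.0019 0.0874]
```

In the tool's units: 0.0875 m is 4.375, 0.086 m is 4.3.

tcp_steps([
  {"tx": 0.025,"ty": 0.03,"tz": 0.75,"aperture": 0},
  {"tx": 0.025,"ty": 0.03,"tz": 1.75,"aperture": 0},
  {"tx": 0.025,"ty": 0.03,"tz": 2.75,"aperture": 0},
  {"tx": 0.025,"ty": 0.03,"tz": 3.25,"aperture": 0},
  {"tx": 0.025,"ty": 0.03,"tz": 3.75,"aperture": 0},
  {"tx": 0.025,"ty": 0.03,"tz": 4.05,"aperture": 0},
  {"tx": 0.025,"ty": 0.03,"tz": 4.2,"aperture": 0},
  {"tx": 0.025,"ty": 0.03,"tz": 4.3,"aperture": 0},
  {"tx": 0.025,"ty": 0.03,"tz": 4.375,"aperture": 0},
  {"tx": 0.025,"ty": 0.03,"tz": 4.375,"aperture": 0},
  {"tx": 0.025,"ty": 0.03,"tz": 4.375,"aperture": 0},
  {"tx": 0.025,"ty": 0.03,"tz": 4.375,"aperture": 0},
])

```text
time_s: 27.05
position: [0.5035, -0.1492, 0.1024]
tcp_rot: [[1.0, -0.003, 0.001], [-0.003, -1.0, -0.0], [0.001, 0.0, -1.0]]
force: [-0.2, -1.0, -1.4]
opening: 0.113
grasp_force: 29.9
```

```bash
python3 w.py -0.2 .503 -.149 .1019
```

```text
pos [ 0.5035 -0.1492  0.1024] F [-0.2 -1.  -1.4] op 0.113 t 27.05 rot [ 0.02 -0.04  0.04]
(0.503, -0.149, 0.1019) -> [-0.0005 -0.0002  0.0005]
```

The manual's scale: shifts go in units of 20 mm and turns go in units of 10 degrees. Converting my numbers, -0.2 m is -10, -0.17 m is -8.5.

tcp_steps([
  {"tz": 0.025,"aperture": 0},
  {"tz": 0.05,"aperture": 0},
  {"tz": 0.05,"aperture": 0},
  {"tz": 0.05,"aperture": 0.15},
  {"tz": 0.05,"aperture": 0.2},
  {"tz": 0.05,"aperture": 0.28},
  {"tz": 0.05,"aperture": 0.3},
  {"tz": 0.05,"aperture": 0.3},
  {"tz": 0.05,"aperture": 0.3},
  {"tz": -1,"aperture": 0.3},
  {"tz": -3,"aperture": 0.3},
  {"tz": -5.5,"aperture": 0.3},
  {"ty": -2,"tz": -6,"aperture": 0.33},
  {"ty": -4,"tz": -6,"aperture": 0.33},
  {"ty": -6.5,"tz": -6,"aperture": 0.33},
  {"ty": -8.5,"tz": -6,"aperture": 0.33},
  {"ty": -10,"tz": -6,"aperture": 0.33},
  {"ty": -10,"tz": -6,"aperture": 0.33},
  {"ty": -10,"tz": -6,"aperture": 0.33},
])

```text
time_s: 28.95
position: [0.5037, 0.0514, 0.222]
tcp_rot: [[1.0, -0.001, -0.0], [-0.001, -1.0, -0.0], [-0.0, 0.0, -1.0]]
force: [0.0, -0.1, -0.3]
opening: 0.332
grasp_force: 0.0
```

Run:
```python
from h import *
from rig import bot
c=bot.capture("top"); s=bot.capture("scene")
np.savez("top2.npz",**{k:np.array(c[k]) for k in("K","D","view","color")})
im=c["color"][185:285,270:400,::-1].copy(); im=cv2.resize(im,None,fx=6,fy=6,interpolation=cv2.INTER_CUBIC)
for D,zc,y in((.119,.076,-.149),(.109,.07,-.197),(.114,.073,-.245),(.104,.068,-.293)):
    q=proj(c and dict(K=np.array(c["K"]),D=np.array(c["D"]),view=np.array(c["view"])),disc([.503,y,zc],0,-.003,D/2,.004)); h=cv2.convexHull(q.astype(np.float32))[:,0]
    cv2.polylines(im,[(((h-[270,185]+.5)*6)-.5).astype(int)],True,(0,0,255),1)
cv2.imwrite("pics/t5.png",im)
cv2.imwrite("pics/s5.png",cv2.resize(s["color"][150:350,140:400,::-1],None,fx=3,fy=3))
```

```text
(no output)
```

View pics/t5.png

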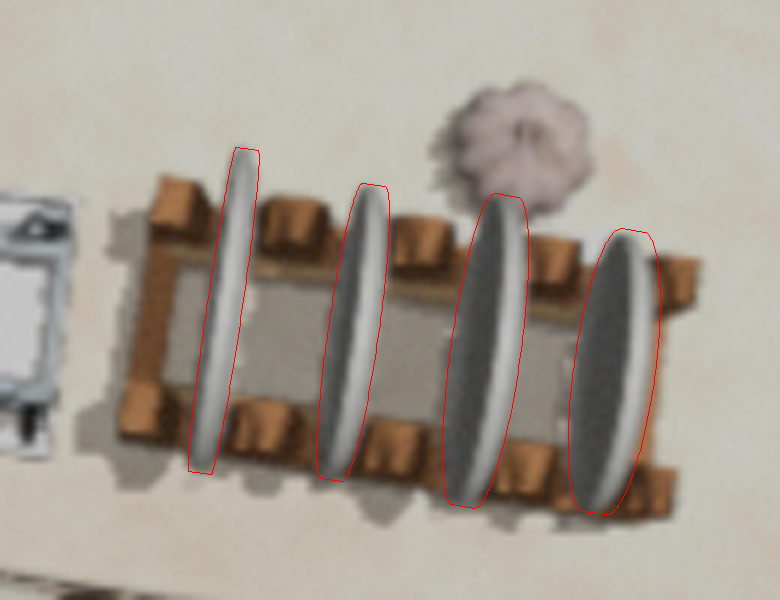

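View pics/s5.png

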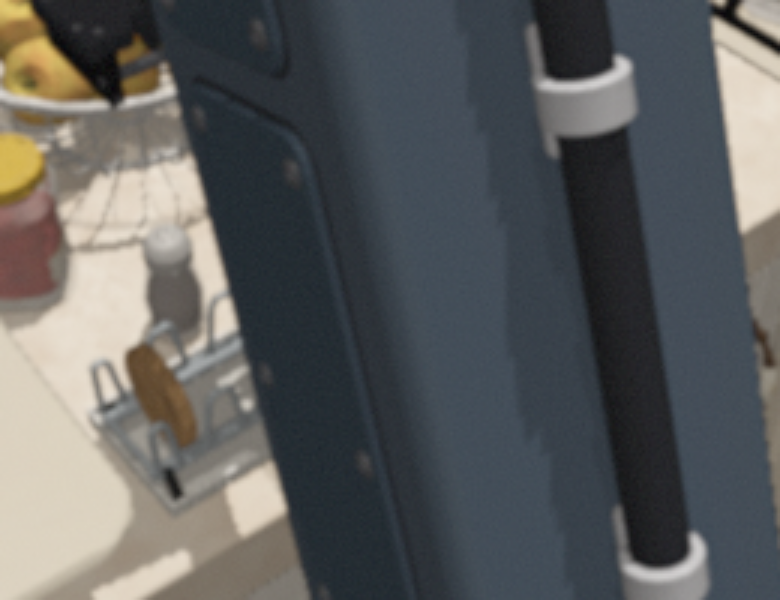

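The overlays show all four plates seated upright in the rack at the expected poses. The cork lid and salt shaker are in place in the scene view, and the garlic is in place in the top view. I'll hand in.

```bash
python3 -c "
from rig import bot
print(bot.hand_in())"
```

```text
the job is handed in; nothing more can be done
None
```

I moved all four plates to the plate rack in their original left-to-right order (119, 109, 114, 104) and handed the job in at about 29 s. The last camera images showed them upright and seated, with the cork lid, salt shaker and garlic where they were; the hand-in gave no verdict.

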